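# Find the hidden catch of a shutter headbox and open its service drawer

## Robot

A 6-joint arm with a two-finger parallel gripper is mounted at the origin on the work surface. World frame = base frame: x ahead of the robot, y to its left, z up, the work surface at z = 0. Lengths are in m, angles in degrees, forces in N, time in s.
With the tool pointing down it reaches from about 0.4 to 0.825 m from the base axis. Payload 7 kg.
Tool frame: the origin (TCP) lies between the finger pads; the fingertips stand 14 mm ahead of it and the grasp point (between the pads) lies 5 mm behind it (r.tips_ahead is the distance from the TCP to the fingertips, in m); z points along the fingers, y is the direction in which the jaws open and shut (so a half turn about z gives the same grasp; the last joint's range is limited). The gripper opens to 88 mm and grips with 3 to 60 N. Pads are 19 mm wide; open, the fingers measure 130 mm over their backs; the gripper's body (78 mm by 193 mm) begins 47 mm behind the grasp point.
Start: joints at [-56.488, 20.546, 0.682, 0, -70.136, -16.507], TCP at [0.197, -0.645, 0.204] pointing down, gripper open.
Joint ranges: [-176.03, 176.03], [-82.01, 121.73], [-58.28, 71.71], [-173.87, 95.51], [-174.79, -0.11], [-173.66, 173.66]. Speed limits (degrees/s): [136.94, 136.94, 172.46, 180, 180, 180].

## Interface

Orientations are given as [roll, pitch, yaw] about the fixed x, y, z axes, in that order (R = Rz(yaw) Ry(pitch) Rx(roll)).
In Python, from plant import r gives the robot as it stands.
- The arm moves only by the tool apply_moves, never from a script. Its arguments are lists of equal length, an entry for each row: "slide": the shift along the tool's x, y, z as a fraction of full scale, a list of three; "turn": the turn, a rotation vector about the tool's x, y, z as a fraction of full scale, a list of three; "jaw": the closure, from 0 (fully open) to 1 (shut). In form: {"slide": [[dx, dy, dz], ...], "turn": [[wx, wy, wz], ...], "jaw": [jaw, ...]}. A call has 1 to 8 rows; each row shifts and turns the commanded pose from where the row before left it, along the tool's axes as they then stand; what a row does not reach is not made up. Full scale, the value 1, is 0.1 m for a shift and 1.5 rad for a turn. A row lasts 1/10 s, in which the tool goes at most 50 mm and 8.59 degrees, less where a joint would pass 70% of its speed; a pose out of reach is approached as far as the arm can. A call with a number of a shift or a turn outside -1 to 1 is refused whole. A call with a gripper value outside its range is refused whole. The fingers move at their own pace and stop on an object; "newtons" is the grip in N (left out, the last holds). Time passes only in rows, so rows that do not move let the fingers close. It gives the time, the measured TCP pose, the force and the opening at its end, in the units of the state.
- r.get_state(): the state, without advancing time (a new reading comes with each control period).
- r.capture(name): name is "side" or "top" or "wrist"; returns a dict with "pixels" (400x640x3 uint8, blue, green, red), "depth" (400x640 float32, m along the optical axis (not along the pixel's ray), 0 where there is no reading), "fx", "fy", "cx", "cy" (pixels), "dist_coeffs" ([k1, k2, p1, p2, k3] as OpenCV has them; the pictures are not rectified), "rvec" (rotation vector, rad) and "tvec" (3), from world to camera coordinates, as OpenCV has them. Camera axes: x right, y down, z forward; pixel columns grow to the right and rows downward; lengths in m; the calibration is good to about 2 mm. A picture is of the moment at which its call begins.
- r.close_job(): hands the job in, once; it reports no verdict.
The state is a dict: "time_s": time; "joints": joint angles; "qd": joint speeds; "joint_torque": joint torques, N m; "tcp_pos": TCP position; "eef_rot": TCP orientation; "contact_force": force on the tool from outside, world axes, zero at the start; "moment": the same for the moment, N m; "gripper_width": finger opening in m.
Only numpy, scipy, OpenCV 4.12 (cv2) and the standard library are available. Lean on these libraries where they do the work, as an engineer would, in place of code of your own. Each camera call takes 0.05 s, during which the arm holds its last target.

## Task

The service drawer of the shutter headbox on the bench is locked by a hidden catch. Feel along the floor of the groove on top of the headbox with gentle pressure until the fingers sink into the hidden recess, press there until the drawer springs out, then take its handle and pull the drawer fully open. Leave the other things on the bench where they are, and let go at the end.

Things in the scene. Friction and masses are not known exactly. Their poses are not given: they have to be found in the camera images.
- headbox: White aluminium shutter headbox with black end cheeks, fixed on the bench, 110 (its x) x 452 (its y) x 80 mm high, turned up to 15 degrees. Origin: centre of its underside; z up; its front, with the drawer, faces its -x. In its top an open groove runs along its y; beyond the groove's ends it is covered over.
- groove (a point): Middle of the groove's bare aluminium floor, 70 mm above the bench, 10 mm below the top face, at the headbox's x = 0, y = 0; axes as the headbox. Groove: 44 mm wide, 190 mm long (y -95 to +95 mm). The floor is rigid but for a hidden recess, found only by feel: centre anywhere at y -60 to +60 mm. Until the drawer has sprung out, nothing may be pressed or gripped with over 25 N.
- plate (a joint): Sprung plate of the same metal, flush with the groove floor, closing the recess (46 mm long, as wide as the groove): metres sunk, 0 flush, at most 0.006. Yields to about 1 N, down at 2 N: shut fingers pressed on with 3 to 4 N drop 6 mm once they lie wholly over it; the recess's square ends then stop them.
- catch (a joint): Spring catch below the plate: metres pressed, 0 at rest, at most 0.005. Moves once the plate is 6 mm down: starts at about 5 N, fully down at about 8 N (plate 11 mm below the groove floor). Past about 0.0035 it frees the drawer; it springs back when let go, and the drawer stays out.
- drawer (a joint): Service drawer in the headbox's front, 204 mm wide, centred at its y = 0: metres pulled out along its -x, 0 shut, 0.060 fully open. Locked when shut; pressing the catch lets a spring push it out about 0.018. From there it slides with a light drag of 1 to 3 N up to a stop at 0.060, and stays where it is left.
- handle (a point): Middle of the drawer's bar handle, 48 mm above the bench: round steel bar 10 mm thick, 100 mm long along the headbox's y, on posts 43 mm either side of its middle, 40 mm before the drawer's face (35 mm clear behind it). Moves with the drawer; shut, it lies at the headbox's x = -101 mm, y = 0.
- cap_1: Bystander: black plastic end cap, 32 x 54 x 26 mm, standing on top of the headbox at its +y end. Origin under its centre.
- cap_2: Bystander: a like end cap on top of the headbox at its -y end.
- cap_3: Bystander: a like end cap on the bench, in front of the headbox to its +y side.
- cap_4: Bystander: a like end cap on the bench near cap_3, nearer to the robot.
- offcut: Bystander: 80 mm offcut of white oval tube, 62 x 34 mm, lying on the bench in front of the headbox to its -y side. Origin under its centre.
- screwdriver: Bystander: black-handled screwdriver lying on the bench beyond the headbox's -y end.
- tin: Bystander: plain steel tin, 60 mm across, 70 mm high, on the bench beyond the headbox's +y end. Origin under its centre.

How it is judged (in metres and radians):
On the way, in this order (a step that is already met when the one before it is completed fails the run):
1. the catch under the plate is pressed in (value of joint catch above 0.002 m), for 0.02 s.
2. the drawer springs out (value of joint drawer above 0.012 m), for 0.1 s.
At the end, for the whole second after the job is handed in: The drawer is pulled out by more than 54 of its 60 mm and at rest, and the plate and the catch have sprung back to within 1.5 mm of their rest positions (value of joint drawer above 0.054 m and velocity of joint drawer below 0.01 m/s and value of joint each of catch, plate below 0.0015 m); the robot touches nothing.
It fails at once if before the drawer has sprung out, the fingers press or grip anything with more than 25 N (contact force between the fingers and anything else above 25 N and value of joint drawer below 0.006 m).
It fails at once if a bystander is moved by more than 20 mm (distance of any of cap_1, cap_2, cap_3, cap_4, offcut, screwdriver, tin from where it was at the start of the episode above 0.02 m).
It also fails if it takes over 64 s, if anything falls off the work surface, if the arm or the gripper's body presses on something with over 40 N, if the wrist force passes 120 N, or if a joint passes its speed limit or range.

## Working session

There is one attempt and no reset: what is moved stays moved. The work goes in short steps, Python scripts to look and compute and a tool call to move; the robot and the scene stay as the last step left them, time stands still between calls to the robot, and variables do not carry over. Pictures are saved under pics/ and viewed, and the job is handed in when it is done.

Besides the shell and the picture viewer there is one more tool, called as a command line: name --argument value ..., lists and objects as JSON in quotes. apply_moves: Moves the arm, as the interface text tells. Shift numbers are shares of 0.1 m and turn numbers shares of 1.5 rad, none past 1 either way. Its arguments: {"type":"object","properties":{"slide":{"type":"array"},"turn":{"type":"array"},"jaw":{"type":"array"},"newtons":{"type":"number"}},"required":["slide","turn","jaw"]}

```bash
mkdir -p pics; ls; cat > h.py <<'E'
import numpy as np,cv2
from plant import r
def cap(n,fn=None):
    c=r.capture(n)
    if fn: cv2.imwrite('pics/'+fn,c['pixels'])
    return c
def K(c): return np.array([[c['fx'],0,c['cx']],[0,c['fy'],c['cy']],[0,0,1.]])
def ray(c,uv,z):
    p=cv2.undistortPoints(np.array(uv,float).reshape(-1,1,2),K(c),np.array(c['dist_coeffs'],float)).reshape(-1,2)
    R=cv2.Rodrigues(np.array(c['rvec'],float))[0];t=np.array(c['tvec'],float).ravel()
    o=-R.T@t; d=np.c_[p,np.ones(len(p))]@R
    return o+d*((z-o[2])/d[:,2])[:,None]
def dep(c,uv):
    uv=np.array(uv,int).reshape(-1,2)
    p=cv2.undistortPoints(uv.astype(float).reshape(-1,1,2),K(c),np.array(c['dist_coeffs'],float)).reshape(-1,2)
    R=cv2.Rodrigues(np.array(c['rvec'],float))[0];t=np.array(c['tvec'],float).ravel()
    D=c['depth'][uv[:,1],uv[:,0]]
    return (np.c_[p,np.ones(len(p))]*D[:,None]-t)@R
E
python3 - <<'E'
from h import *
s=r.get_state();print({k:np.round(v,4) for k,v in s.items()})
for n in('top','side','wrist'):
    c=cap(n,n+'0.png');print(n,c['fx'],c['cx'],c['cy'],np.round(c['rvec'],3).ravel(),np.round(c['tvec'],3).ravel(),c['dist_coeffs'])
print(r.tips_ahead)
E
```

```text
pics
{'time_s': np.float64(0.0), 'joints': array([-5.64886e+01,  2.05912e+01,  6.33400e-01, -1.95000e-02,
       -7.01333e+01, -1.65064e+01]), 'qd': array([-0.0288,  0.1017,  0.0424, -0.0382, -0.0494, -0.0233]), 'joint_torque': array([ 1.00000e-04, -5.82724e+01,  2.93062e+01,  6.99750e+00,
        7.10000e-03, -2.00000e-04]), 'tcp_pos': array([ 0.1972, -0.645 ,  0.2027]), 'eef_rot': array([ 1.799074e+02, -8.400000e-03, -1.630016e+02]), 'contact_force': array([-0.02  , -0.7746, -0.263 ]), 'moment': array([ 0.0209, -0.0225, -0.0227]), 'gripper_width': np.float64(0.0877)}
top 381.29677172645575 320.5496568367407 199.47886673510652 [ 2.165 -2.053  0.213] [0.023 0.599 0.871] [-0.09302522  0.          0.          0.          0.        ]
side 364.3055795992486 322.28904983984074 201.29898708534782 [ 0.742 -2.442  1.344] [0.495 0.207 0.753] [0.00916027 0.         0.         0.         0.        ]
wrist 314.8612530067123 311.00000729285347 201.0077871550071 [-1.743 -2.357 -0.377] [ 0.674 -0.038  0.393] [-0.02626416  0.          0.          0.          0.        ]
0.014
```

View pics/top0.png

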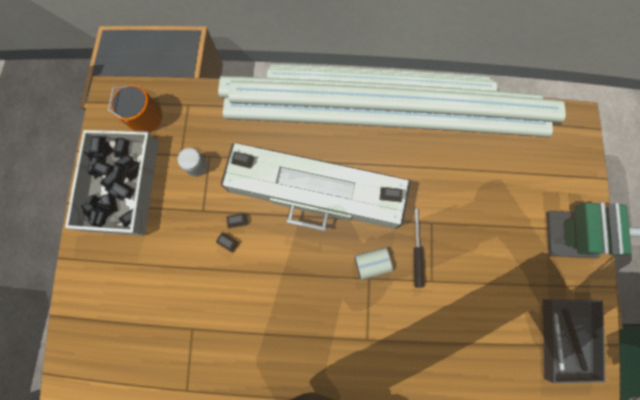

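View pics/side0.png

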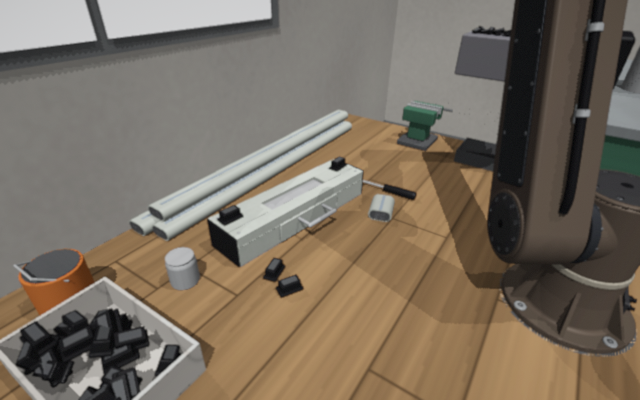

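The top view shows the headbox spanning (223..410, 146..225), with the groove around (316,182) and the handle near (308,218). I'll enlarge it to measure.

```bash
python3 - <<'E'
from h import *
c=cap('top');im=c['pixels'];np.save('topd.npy',c['depth'])
cr=im[135:275,215:425];cv2.imwrite('pics/topz.png',cv2.resize(cr,None,fx=3.8,fy=3.8,interpolation=cv2.INTER_CUBIC))
# headbox points by depth height
v,u=np.mgrid[120:260,200:430];uv=np.c_[u.ravel(),v.ravel()]
P=dep(c,uv);ok=c['depth'][uv[:,1],uv[:,0]]>0
m=ok&(P[:,2]>.074)&(P[:,2]<.09)
print(m.sum())
h=np.zeros((400,640),np.uint8);h[uv[m,1],uv[m,0]]=255
cs,_=cv2.findContours(h,cv2.RETR_EXTERNAL,cv2.CHAIN_APPROX_NONE);k=max(cs,key=cv2.contourArea)
w=ray(c,k.reshape(-1,2),.08)
rect=cv2.minAreaRect((w[:,:2]*1000).astype(np.float32));print('rect mm',rect)
# groove: depth 0.066..0.074
g=ok&(P[:,2]>.066)&(P[:,2]<.074)
gm=np.zeros_like(h);gm[uv[g,1],uv[g,0]]=255
gm=cv2.morphologyEx(gm,cv2.MORPH_OPEN,np.ones((3,3)))
cs,_=cv2.findContours(gm,cv2.RETR_EXTERNAL,cv2.CHAIN_APPROX_NONE);k=max(cs,key=cv2.contourArea)
w=ray(c,k.reshape(-1,2),.07);print('groove',cv2.minAreaRect((w[:,:2]*1000).astype(np.float32)),np.median(P[g,2]))
for n,p in dict(handle=(308,219),cap1=(242,158),tin=(190,160)).items(): print(n,dep(c,[p]))
hm=ok&(P[:,2]>.04)&(P[:,2]<.06)
# print handle candidates
q=P[hm]; print(len(q)); 
E
```

```text
6430
rect mm ((634.0565185546875, 69.19908142089844), (451.0780334472656, 112.16419219970703), 80.33233642578125)
groove ((636.245849609375, 70.29753112792969), (190.99290466308594, 43.565120697021484), 80.7088623046875) 0.0697209527998242
handle [[0.55588232 0.08461938 0.00246235]]
cap1 [[0.67888878 0.24733548 0.1059015 ]]
tin [[0.67920913 0.38781305 0.06851496]]
725
```

View pics/topz.png

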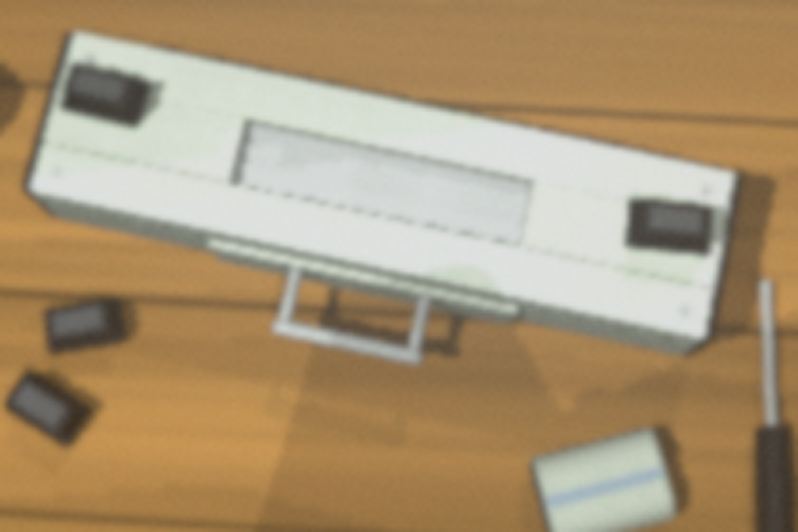

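The enlarged top view has the groove at zoom (245..530, 122..243) and the handle bar from about (278,330) to (420,358). Size and heights agree with the spec: 451x112 and 191x43.6 mm, floor at 69.7 mm. The box centre is about (0.635, 0.070) with yaw about -9.5°.

My plan is to probe with one finger of the open gripper in the groove and the jaw axis along the headbox x. One finger has a much wider hit window than the shut pair.

```bash
cat >> h.py <<'E'
HC=np.array([.635,.070]);YAW=-9.5
hx=np.array([np.cos(np.radians(YAW)),np.sin(np.radians(YAW))]);hy=np.array([-hx[1],hx[0]])
def W(x,y): return HC+x*hx+y*hy
def L(p): p=np.asarray(p)[:2]-HC; return p@hx*1000,p@hy*1000
E
python3 - <<'E'
from h import *
from scipy.spatial.transform import Rotation as Ro
c=cap('top')
for p in[(278,330),(420,358)]:
    q=ray(c,[(215+p[0]/3.8,135+p[1]/3.8)],.048)[0];print('handle end',q,L(q))
cap('wrist','w1.png')
# plan
s=r.get_state();p=np.array(s['tcp_pos']);R=Ro.from_euler('xyz',s['eef_rot'],degrees=True)
tgt=np.r_[W(-.0545,0),.19];yt=-99.5
print('tgt',tgt)
Rt=Ro.from_euler('xyz',[180,0,yt],degrees=True)
N=20
rv=(R.inv()*Rt).as_rotvec();print('rv/1.5',rv/1.5)
d=(tgt-p)/N
for i in range(N):
    t=R.inv().apply(d)/.1; print(i,np.round(t,3)); 
    if i<16: R=R*Ro.from_rotvec(rv/16)
E
```

```text
handle end [0.53914802 0.13102228 0.048     ] (np.float64(-104.60900621285784), np.float64(44.36525681749674))
handle end [0.52584684 0.03835758 0.048     ] (np.float64(-102.43368808766091), np.float64(-49.22392905337439))
tgt [0.58124743 0.07899509 0.19      ]
rv/1.5 [ 3.50423353e-04  1.61100154e-04 -7.38803552e-01]
0 [-0.289  0.29   0.007]
1 [-0.309  0.269  0.007]
2 [-0.327  0.247  0.007]
3 [-0.343  0.224  0.007]
4 [-0.358  0.2    0.007]
5 [-0.371  0.175  0.007]
6 [-0.382  0.149  0.007]
7 [-0.391  0.122  0.007]
8 [-0.399  0.094  0.007]
9 [-0.404  0.067  0.007]
10 [-0.408  0.038  0.007]
11 [-0.41   0.01   0.007]
12 [-0.409 -0.018  0.007]
13 [-0.407 -0.047  0.007]
14 [-0.403 -0.075  0.007]
15 [-0.397 -0.102  0.007]
16 [-0.389 -0.13   0.007]
17 [-0.389 -0.13   0.007]
18 [-0.389 -0.13   0.007]
19 [-0.389 -0.13   0.007]
```

View pics/w1.png

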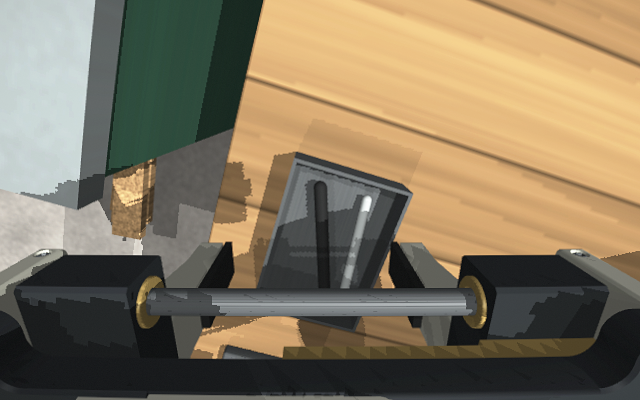

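The wrist view shows the open fingers at about (215,280) and (410,280), with a tray below and nothing touching. The handle measures (-103,-2) mm against the expected (-101,0), which agrees. Now I'll move over.

apply_moves --slide '[[-0.29,0.29,0],[-0.31,0.27,0],[-0.33,0.25,0],[-0.34,0.22,0],[-0.36,0.2,0],[-0.37,0.175,0],[-0.38,0.15,0],[-0.39,0.12,0]]' --turn '[[0,0,-0.046],[0,0,-0.046],[0,0,-0.046],[0,0,-0.046],[0,0,-0.046],[0,0,-0.046],[0,0,-0.046],[0,0,-0.046]]' --jaw '[0,0,0,0,0,0,0,0]'

```text
time_s: 1.1
tcp_pos: [0.3519, -0.3546, 0.2039]
eef_rot: [-180.0, 0.0, -131.2]
contact_force: [1.0, -0.5, 0.1]
gripper_width: 0.0873
```

apply_moves --slide '[[-0.4,0.095,0],[-0.4,0.067,0],[-0.41,0.04,0],[-0.41,0.01,0],[-0.41,-0.02,0],[-0.41,-0.05,0],[-0.4,-0.075,0],[-0.4,-0.1,0]]' --turn '[[0,0,-0.046],[0,0,-0.046],[0,0,-0.046],[0,0,-0.046],[0,0,-0.046],[0,0,-0.046],[0,0,-0.046],[0,0,-0.046]]' --jaw '[0,0,0,0,0,0,0,0]'

```text
time_s: 1.9
tcp_pos: [0.5065, -0.0649, 0.204]
eef_rot: [-180.0, 0.0, -99.6]
contact_force: [0.7, -0.1, -0.2]
gripper_width: 0.0877
```

apply_moves --slide '[[-0.39,-0.13,0],[-0.39,-0.13,0],[-0.39,-0.13,0],[-0.39,-0.13,0],[0,0,0],[0,0,0]]' --turn '[[0,0,0],[0,0,0],[0,0,0],[0,0,0],[0,0,0],[0,0,0]]' --jaw '[0,0,0,0,0,0]'

```text
time_s: 2.5
tcp_pos: [0.5835, 0.0792, 0.203]
eef_rot: [179.9, -0.0, -99.7]
contact_force: [0.1, -0.5, 0.1]
gripper_width: 0.0877
```

```bash
cat > st.py <<'E'
from h import *
s=r.get_state();p=np.array(s['tcp_pos'])
print('t',round(s['time_s'],2),'L',np.round(L(p),1),'z',round(p[2]*1000,1),'tip',round(p[2]*1000-14,1),'rot',np.round(s['eef_rot'],2),'F',np.round(s['contact_force'],2),'M',np.round(s['moment'],2),'w',s['gripper_width'])
E
python3 st.py; python3 -c "
from h import *
cap('wrist','w2.png');cap('side','s2.png')"
```

```text
t 2.5 L [-52.3   0.5] z 203.0 tip 189.0 rot [ 1.7994e+02 -3.0000e-02 -9.9650e+01] F [ 0.08 -0.51  0.06] M [0.03 0.17 0.  ] w 0.08765410470457001
```

View pics/w2.png

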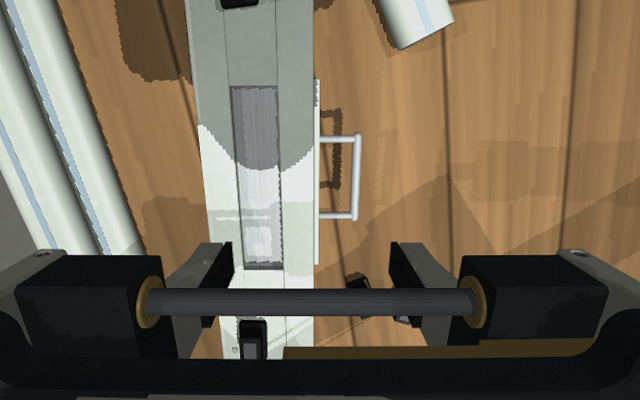

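View pics/s2.png

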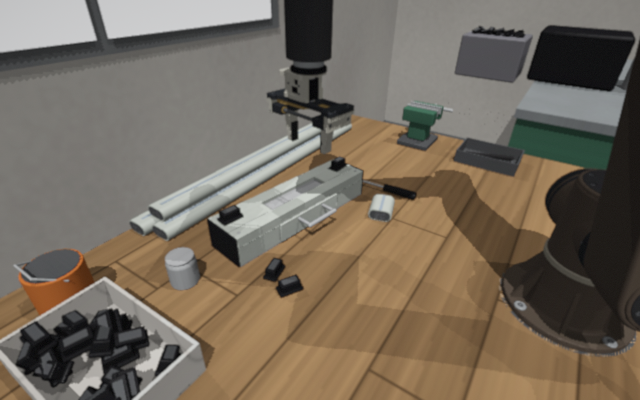

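The wrist view shows the groove at columns 231–283, rows 87–268, with the left finger above it and the right finger in front of the box. I'll check the groove position from this second view before going down.

```bash
python3 - <<'E'
from h import *
c=cap('wrist')
for uv in[(231,87),(278,87),(283,268),(242,268)]: print(uv,np.round(L(ray(c,[uv],.08)[0]),1))
E
```

```text
(231, 87) [ 19.5 -95.7]
(278, 87) [-23.5 -95.4]
(283, 268) [-22.3  91.4]
(242, 268) [22.7 91.3]
```

apply_moves --slide '[[0,0.02,0.3],[0,0,0.3],[0,0,0.3],[0,0,0.14],[0,0,0.04],[0,0,0]]' --turn '[[0,0,0.0015],[0,0,0],[0,0,0],[0,0,0],[0,0,0],[0,0,0]]' --jaw '[0,0,0,0,0,0]'

```text
time_s: 3.25
tcp_pos: [0.5814, 0.0779, 0.0958]
eef_rot: [180.0, -0.0, -99.9]
contact_force: [0.4, 0.0, 0.4]
gripper_width: 0.0873
```

```bash
python3 st.py; python3 -c "
from h import *
c=cap('side');cv2.imwrite('pics/s3.png',cv2.resize(c['pixels'][120:280,190:390],None,fx=3.8,fy=3.6))"
```

```text
t 3.25 L [-54.1  -1.1] z 95.8 tip 81.8 rot [ 1.7999e+02 -2.0000e-02 -9.9920e+01] F [0.39 0.   0.35] M [-0.01  0.07 -0.  ] w 0.08731251980707697
```

View pics/s3.png

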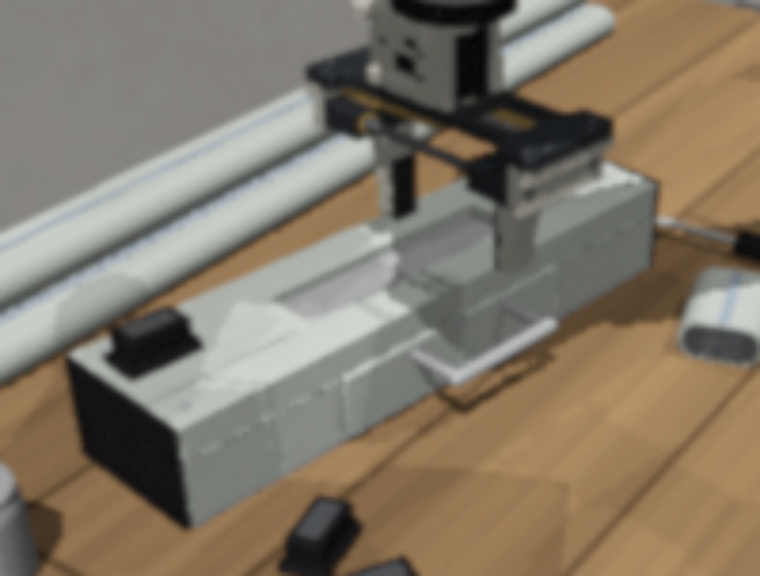

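The side zoom shows the rear finger at (400,210) above the groove and the front one at (515,240) in front of the face. Both are clear of the box, so I'll lower gently.

apply_moves --slide '[[0,0,0.05],[0,0,0.03],[0,0,0.02],[0,0,0]]' --turn '[[0,0,0],[0,0,0],[0,0,0],[0,0,0]]' --jaw '[0,0,0,0]'

```text
time_s: 3.7
tcp_pos: [0.5815, 0.0787, 0.0855]
eef_rot: [180.0, -0.0, -99.9]
contact_force: [-0.5, 0.3, -0.6]
gripper_width: 0.0877
```

apply_moves --slide '[[0,0,0.01],[0,0,0]]' --turn '[[0,0,0],[0,0,0]]' --jaw '[0,0]'

```text
time_s: 3.9
tcp_pos: [0.5816, 0.0787, 0.0846]
eef_rot: [180.0, -0.0, -99.9]
contact_force: [-0.6, -0.8, -0.3]
gripper_width: 0.0879
```

apply_moves --slide '[[0,0,0.005],[0,0,0]]' --turn '[[0,0,0],[0,0,0]]' --jaw '[0,0]'

```text
time_s: 4.1
tcp_pos: [0.5816, 0.0787, 0.0841]
eef_rot: [180.0, -0.0, -99.9]
contact_force: [0.3, 0.1, -0.5]
gripper_width: 0.0877
```

apply_moves --slide '[[0,0,0.005],[0,0,0]]' --turn '[[0,0,0],[0,0,0]]' --jaw '[0,0]'

```text
time_s: 4.3
tcp_pos: [0.5816, 0.0787, 0.0836]
eef_rot: [180.0, -0.0, -99.9]
contact_force: [-0.7, -0.7, 0.0]
gripper_width: 0.088
```

apply_moves --slide '[[0,0,0.005],[0,0,0]]' --turn '[[0,0,0],[0,0,0]]' --jaw '[0,0]'

```text
time_s: 4.5
tcp_pos: [0.5815, 0.0786, 0.0831]
eef_rot: [180.0, -0.0, -99.9]
contact_force: [-0.4, 0.3, -0.6]
gripper_width: 0.0873
```

apply_moves --slide '[[0,0,0.005],[0,0,0]]' --turn '[[0,0,0],[0,0,0]]' --jaw '[0,0]'

```text
time_s: 4.7
tcp_pos: [0.5815, 0.0786, 0.0826]
eef_rot: [180.0, -0.0, -99.9]
contact_force: [0.3, 1.0, 0.6]
gripper_width: 0.0876
```

apply_moves --slide '[[0,0,0.005],[0,0,0]]' --turn '[[0,0,0],[0,0,0]]' --jaw '[0,0]'

```text
time_s: 4.9
tcp_pos: [0.5816, 0.0786, 0.0821]
eef_rot: [180.0, -0.0, -99.9]
contact_force: [-0.8, 0.3, 0.0]
gripper_width: 0.0875
```

apply_moves --slide '[[0,0,0.005],[0,0,0]]' --turn '[[0,0,0],[0,0,0]]' --jaw '[0,0]'

```text
time_s: 5.1
tcp_pos: [0.5815, 0.0786, 0.0816]
eef_rot: [180.0, -0.0, -99.9]
contact_force: [-0.1, 0.5, 0.2]
gripper_width: 0.0875
```

apply_moves --slide '[[0,0,0.005],[0,0,0]]' --turn '[[0,0,0],[0,0,0]]' --jaw '[0,0]'

```text
time_s: 5.3
tcp_pos: [0.5816, 0.0787, 0.0811]
eef_rot: [180.0, -0.0, -99.9]
contact_force: [0.3, -0.0, 0.7]
gripper_width: 0.0877
```

```bash
python3 st.py; python3 -c "
from h import *
c=cap('side');cv2.imwrite('pics/s4.png',cv2.resize(c['pixels'][120:280,190:390],None,fx=3.8,fy=3.6));cap('wrist','w4.png')"; python3 st.py
```

```text
t 5.3 L [-54.1  -0.3] z 81.1 tip 67.1 rot [180.    -0.   -99.87] F [ 0.27 -0.01  0.7 ] M [ 0.04  0.12 -0.06] w 0.08774151876135071
t 5.4 L [-54.1  -0.3] z 81.1 tip 67.1 rot [180.    -0.   -99.87] F [-0.09  0.25 -0.1 ] M [ 0.08  0.11 -0.05] w 0.08734867317409507
```

View pics/s4.png

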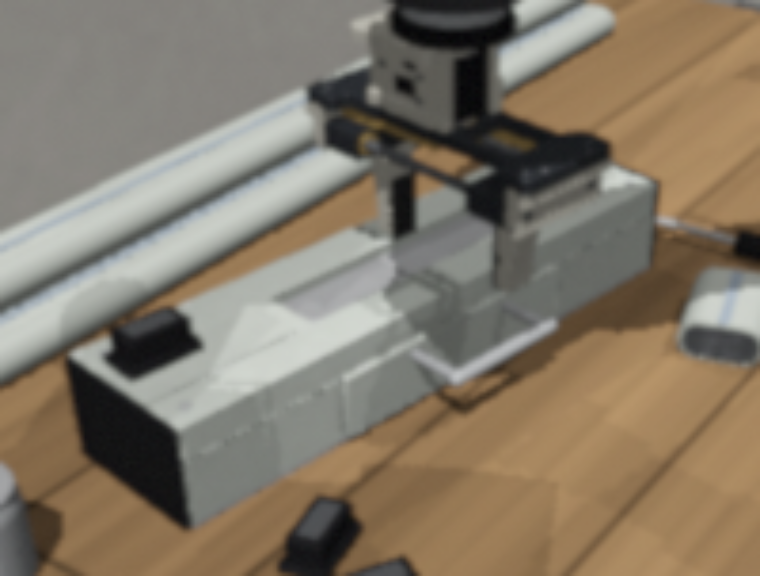

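View pics/w4.png

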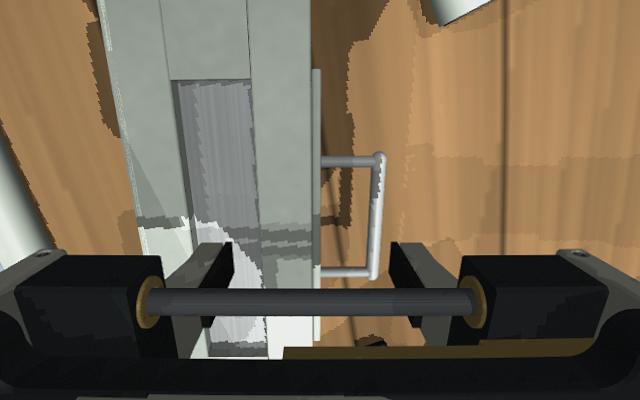

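Finger is in the groove, but no clear force 3 mm below the nominal floor. Either it is already on the yielding plate or the height is biased, so I'll keep going in small steps.

apply_moves --slide '[[0,0,0.005],[0,0,0]]' --turn '[[0,0,0],[0,0,0]]' --jaw '[0,0]'

```text
time_s: 5.6
tcp_pos: [0.5816, 0.0786, 0.0806]
eef_rot: [180.0, -0.0, -99.9]
contact_force: [-0.1, -0.8, -0.6]
gripper_width: 0.0875
```

apply_moves --slide '[[0,0,0.005],[0,0,0]]' --turn '[[0,0,0],[0,0,0]]' --jaw '[0,0]'

```text
time_s: 5.8
tcp_pos: [0.5816, 0.0786, 0.0801]
eef_rot: [180.0, -0.0, -99.9]
contact_force: [0.4, 0.0, 0.9]
gripper_width: 0.0876
```

apply_moves --slide '[[0,0,0.005],[0,0,0]]' --turn '[[0,0,0],[0,0,0]]' --jaw '[0,0]'

```text
time_s: 6.0
tcp_pos: [0.5816, 0.0787, 0.0796]
eef_rot: [180.0, -0.0, -99.9]
contact_force: [0.9, -0.5, 1.6]
gripper_width: 0.0877
```

apply_moves --slide '[[0,0,0.005],[0,0,0]]' --turn '[[0,0,0],[0,0,0]]' --jaw '[0,0]'

```text
time_s: 6.2
tcp_pos: [0.5816, 0.0787, 0.0791]
eef_rot: [180.0, -0.0, -99.9]
contact_force: [-0.2, -0.1, 0.0]
gripper_width: 0.0877
```

```bash
python3 st.py
```

```text
t 6.2 L [-54.1  -0.3] z 79.1 tip 65.1 rot [180.    -0.   -99.87] F [-0.24 -0.13  0.01] M [0.02 0.13 0.  ] w 0.08774569411618059
```

apply_moves --slide '[[0,0,0.005],[0,0,0]]' --turn '[[0,0,0],[0,0,0]]' --jaw '[0,0]'

```text
time_s: 6.4
tcp_pos: [0.5816, 0.0787, 0.0786]
eef_rot: [180.0, -0.0, -99.9]
contact_force: [-0.9, 0.3, -0.3]
gripper_width: 0.0878
```

apply_moves --slide '[[0,0,0.005],[0,0,0]]' --turn '[[0,0,0],[0,0,0]]' --jaw '[0,0]'

```text
time_s: 6.6
tcp_pos: [0.5816, 0.0787, 0.0781]
eef_rot: [180.0, -0.0, -99.9]
contact_force: [-0.2, -0.4, -0.4]
gripper_width: 0.0877
```

apply_moves --slide '[[0,0,0.005],[0,0,0]]' --turn '[[0,0,0],[0,0,0]]' --jaw '[0,0]'

```text
time_s: 6.8
tcp_pos: [0.5816, 0.0787, 0.0776]
eef_rot: [180.0, -0.0, -99.9]
contact_force: [-0.0, -0.2, -0.1]
gripper_width: 0.0875
```

apply_moves --slide '[[0,0,0.005],[0,0,0]]' --turn '[[0,0,0],[0,0,0]]' --jaw '[0,0]'

```text
time_s: 7.0
tcp_pos: [0.5816, 0.0786, 0.0771]
eef_rot: [180.0, -0.0, -99.9]
contact_force: [0.0, 1.5, -0.2]
gripper_width: 0.0878
```

```bash
python3 st.py
```

```text
t 7.0 L [-54.1  -0.3] z 77.1 tip 63.1 rot [180.    -0.   -99.87] F [ 0.03  1.45 -0.2 ] M [ 0.01  0.11 -0.03] w 0.08776030294328607
```

```bash
python3 - <<'E'
from h import *
c=cap('side');cv2.imwrite('pics/s5.png',cv2.resize(c['pixels'][160:240,270:370],None,fx=7.6,fy=7.2,interpolation=cv2.INTER_NEAREST))
for u in(294,296,298,322,326):
    print(u)
    for v in range(170,206,2):
        P=dep(c,[(u,v)])[0]; print(v,np.round(L(P),0),round(P[2]*1000,1),end=' | ')
    print()
E
python3 st.py
```

```text
294
170 [-7.  5.] 146.4 | 172 [-11.   9.] 143.9 | 174 [-11.   9.] 138.3 | 176 [-10.   8.] 131.9 | 178 [-11.   9.] 126.9 | 180 [-11.   9.] 121.6 | 182 [-10.   9.] 115.3 | 184 [-11.   9.] 109.8 | 186 [-11.  10.] 104.3 | 188 [ 21. -20.] 72.7 | 190 [ 18. -17.] 68.9 | 192 [ 11. -10.] 68.4 | 194 [ 3. -3.] 69.0 | 196 [-4.  4.] 69.1 | 198 [-12.  12.] 69.7 | 200 [-31.  30.] 80.3 | 202 [-34.  33.] 77.4 | 204 [-43.  41.] 79.0 | 
296
170 [-10.   0.] 146.0 | 172 [-10.   1.] 140.5 | 174 [-12.   3.] 136.2 | 176 [-10.   2.] 129.7 | 178 [-12.   3.] 125.1 | 180 [-10.   1.] 118.0 | 182 [-12.   3.] 113.6 | 184 [-10.   2.] 106.6 | 186 [-11.   3.] 101.4 | 188 [ 23. -29.] 68.0 | 190 [ 15. -21.] 68.7 | 192 [  7. -14.] 68.6 | 194 [-0. -7.] 68.7 | 196 [-8.  1.] 69.1 | 198 [-27.  19.] 79.6 | 200 [-32.  24.] 78.2 | 202 [-38.  30.] 77.7 | 204 [-45.  37.] 78.3 | 
298
170 [-8. -8.] 142.5 | 172 [-11.  -5.] 138.6 | 174 [-11.  -5.] 133.1 | 176 [-10.  -5.] 127.0 | 178 [-11.  -4.] 122.0 | 180 [-12.  -4.] 116.7 | 182 [-10.  -5.] 109.7 | 184 [-12.  -4.] 105.0 | 186 [ 23. -36.] 71.2 | 188 [ 19. -32.] 68.4 | 190 [ 10. -24.
[... 536 characters left out ...]
 | 198 [-109.   12.] 112.4 | 200 [-109.   12.] 107.1 | 202 [-61. -42.] 55.1 | 204 [-61. -42.] 49.1 | 
326
170 [-140.   36.] 207.6 | 172 [-144.   40.] 206.3 | 174 [-143.   39.] 200.6 | 176 [-144.   39.] 195.8 | 178 [-144.   40.] 191.5 | 180 [-143.   38.] 185.1 | 182 [-144.   39.] 180.8 | 184 [-142.   37.] 174.4 | 186 [-142.   37.] 169.6 | 188 [-119.   10.] 143.2 | 190 [-118.    9.] 137.1 | 192 [-117.    7.] 130.7 | 194 [-115.    5.] 123.7 | 196 [-114.    4.] 116.8 | 198 [-115.    4.] 112.0 | 200 [-115.    5.] 106.7 | 202 [-62. -57.] 48.7 | 204 [-61. -58.] 41.6 | 
t 7.05 L [-54.1  -0.3] z 77.1 tip 63.1 rot [180.    -0.   -99.87] F [-0.33 -0.    0.09] M [ 0.04  0.12 -0.04] w 0.08772043474037043
```

View pics/s5.png

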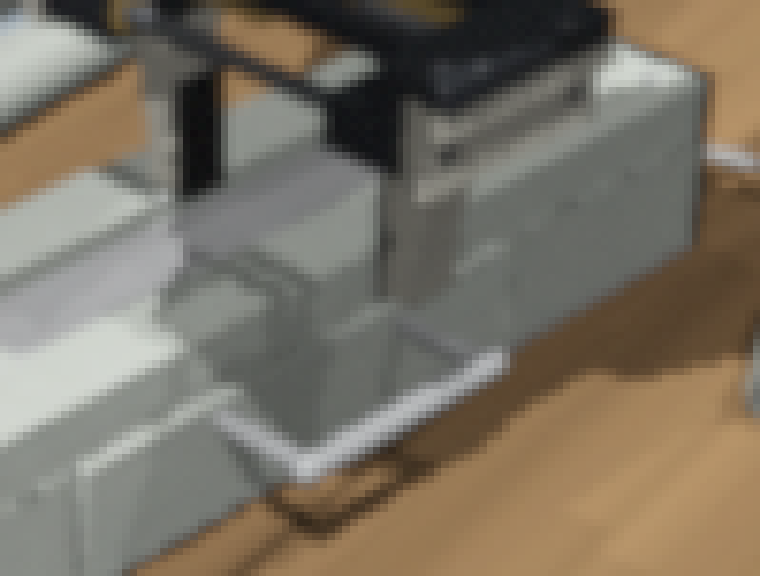

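The side depth shows the real fingertips at z≈0.101–0.104 and the gripper body at about 0.169. That is about 40 mm higher than the reported TCP implies, while x and y agree. In the picture the fingertip also stands well above the bar. So the reported z does not match the cameras, and I'll trust the cameras and contact. I'll go down a further 22 mm and re-check.

apply_moves --slide '[[0,0,0.08],[0,0,0.08],[0,0,0.06],[0,0,0]]' --turn '[[0,0,0],[0,0,0],[0,0,0],[0,0,0]]' --jaw '[0,0,0,0]'

```text
time_s: 7.45
tcp_pos: [0.5807, 0.0783, 0.0536]
eef_rot: [179.9, -0.1, -99.9]
contact_force: [-0.8, -0.3, 0.0]
gripper_width: 0.0878
```

```bash
cat > tip.py <<'E'
from h import *
import sys
c=cap('side');cv2.imwrite('pics/'+sys.argv[1],cv2.resize(c['pixels'][160:240,270:370],None,fx=7.6,fy=7.2,interpolation=cv2.INTER_NEAREST))
v,u=np.mgrid[150:230,280:350];uv=np.c_[u.ravel(),v.ravel()];P=dep(c,uv)
l=np.c_[(P[:,:2]-HC)@hx,(P[:,:2]-HC)@hy]*1000;z=P[:,2]*1000
m=(l[:,0]<-99)&(l[:,0]>-122)&(abs(l[:,1])<20)&(z>58);print('front finger lowest z',np.sort(z[m])[:6])
m=(l[:,0]<-70)&(l[:,0]>-160)&(z>90);
m2=m&(l[:,0]<-135);print('body lowest',np.sort(z[m2])[:6])
E
python3 tip.py s6.png;python3 st.py
```

```text
front finger lowest z [75.86612923 76.22631515 78.28553608 79.49247017 79.60314311 79.90399373]
body lowest [141.07190021 141.13100423 141.1350545  141.68024952 141.72332274
 142.29581974]
t 7.5 L [-54.5  -0.6] z 54.3 tip 40.3 rot [ 1.7992e+02 -6.0000e-02 -9.9870e+01] F [-0.57  0.46 -0.01] M [0.07 0.05 0.  ] w 0.08803513594924685
```

View pics/s6.png

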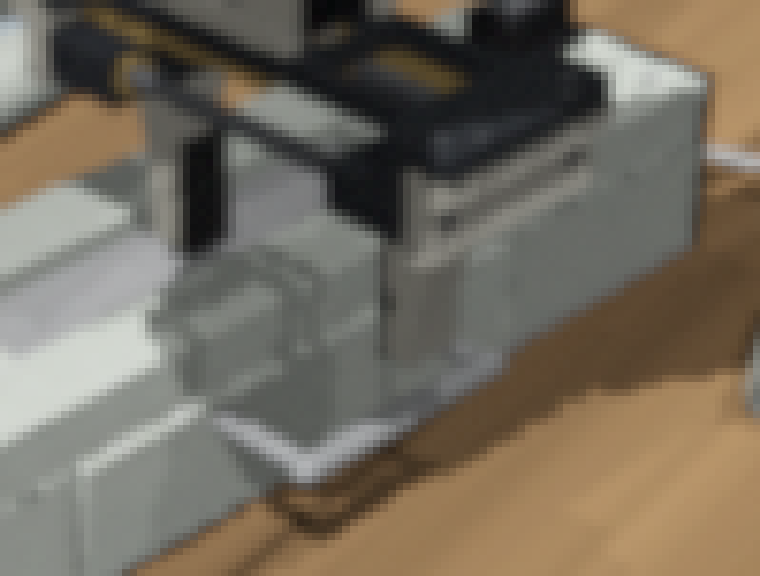

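The front fingertip (415,360 in the zoom) is now at about 76 mm and the rear finger is in the groove opening. From here I'll go gently, 1 mm at a time.

apply_moves --slide '[[0,0,0.01],[0,0,0.01],[0,0,0.01],[0,0,0]]' --turn '[[0,0,0],[0,0,0],[0,0,0],[0,0,0]]' --jaw '[0,0,0,0]'

```text
time_s: 7.9
tcp_pos: [0.5816, 0.0787, 0.0522]
eef_rot: [-180.0, 0.0, -99.9]
contact_force: [0.2, 0.3, 0.1]
gripper_width: 0.0875
```

apply_moves --slide '[[0,0,0.01],[0,0,0]]' --turn '[[0,0,0],[0,0,0]]' --jaw '[0,0]'

```text
time_s: 8.1
tcp_pos: [0.5816, 0.0787, 0.0511]
eef_rot: [180.0, 0.0, -99.9]
contact_force: [0.7, -0.6, 1.1]
gripper_width: 0.0873
```

apply_moves --slide '[[0,0,0.005],[0,0,0]]' --turn '[[0,0,0],[0,0,0]]' --jaw '[0,0]'

```text
time_s: 8.3
tcp_pos: [0.5816, 0.0787, 0.0506]
eef_rot: [180.0, 0.0, -99.9]
contact_force: [0.0, 0.2, 0.1]
gripper_width: 0.0876
```

apply_moves --slide '[[0,0,0.005],[0,0,0]]' --turn '[[0,0,0],[0,0,0]]' --jaw '[0,0]'

```text
time_s: 8.5
tcp_pos: [0.5816, 0.0787, 0.0501]
eef_rot: [180.0, -0.0, -99.9]
contact_force: [-0.7, -0.3, -0.9]
gripper_width: 0.0879
```

```bash
python3 tip.py s7.png;python3 st.py
```

```text
front finger lowest z [74.24139429 75.19111398 75.35815521 75.63277051 76.72454311 76.76177593]
body lowest [137.91214448 137.99729662 138.19704783 138.26602049 138.59434125
 138.71277409]
t 8.55 L [-54.1  -0.3] z 50.1 tip 36.1 rot [180.     0.   -99.87] F [-0.25 -0.08 -0.79] M [-0.01  0.09  0.02] w 0.08700587137735567
```

apply_moves --slide '[[0,0,0.005],[0,0,0.005],[0,0,0]]' --turn '[[0,0,0],[0,0,0],[0,0,0]]' --jaw '[0,0,0]'

```text
time_s: 8.85
tcp_pos: [0.5815, 0.0786, 0.0491]
eef_rot: [180.0, -0.0, -99.9]
contact_force: [-0.5, -0.0, -0.3]
gripper_width: 0.0875
```

apply_moves --slide '[[0,0,0.005],[0,0,0]]' --turn '[[0,0,0],[0,0,0]]' --jaw '[0,0]'

```text
time_s: 9.05
tcp_pos: [0.5816, 0.0787, 0.0486]
eef_rot: [180.0, -0.0, -99.9]
contact_force: [-0.0, -0.1, -0.0]
gripper_width: 0.0873
```

apply_moves --slide '[[0,0,0.005],[0,0,0]]' --turn '[[0,0,0],[0,0,0]]' --jaw '[0,0]'

```text
time_s: 9.25
tcp_pos: [0.5815, 0.0786, 0.0481]
eef_rot: [180.0, -0.0, -99.9]
contact_force: [-0.1, 0.4, 0.4]
gripper_width: 0.0876
```

apply_moves --slide '[[0,0,0.005],[0,0,0]]' --turn '[[0,0,0],[0,0,0]]' --jaw '[0,0]'

```text
time_s: 9.45
tcp_pos: [0.5816, 0.0787, 0.0476]
eef_rot: [180.0, -0.0, -99.9]
contact_force: [0.3, -0.3, 0.7]
gripper_width: 0.0874
```

apply_moves --slide '[[0,0,0.005],[0,0,0]]' --turn '[[0,0,0],[0,0,0]]' --jaw '[0,0]'

```text
time_s: 9.65
tcp_pos: [0.5817, 0.0787, 0.0472]
eef_rot: [-180.0, 0.0, -99.9]
contact_force: [-0.8, -0.1, 1.0]
gripper_width: 0.0877
```

```bash
python3 tip.py s8.png;python3 st.py
```

```text
front finger lowest z [71.52734315 72.30433304 72.68750604 73.12322808 73.14340772 73.55835478]
body lowest [134.03943581 134.17318439 135.07529053 135.27214004 135.77317362
 135.85722032]
t 9.7 L [-54.1  -0.3] z 47.2 tip 33.2 rot [-180.     -0.    -99.86] F [-1.01  0.58  1.29] M [0.03 0.19 0.02] w 0.08733221378034801
```

apply_moves --slide '[[0,0,0.005],[0,0,0]]' --turn '[[0,0,0],[0,0,0]]' --jaw '[0,0]'

```text
time_s: 9.9
tcp_pos: [0.5816, 0.0787, 0.0467]
eef_rot: [-180.0, 0.0, -99.9]
contact_force: [-0.1, -0.9, 0.6]
gripper_width: 0.0877
```

```bash
python3 st.py
```

```text
t 9.9 L [-54.1  -0.2] z 46.7 tip 32.7 rot [-180.      0.    -99.87] F [-0.14 -0.9   0.58] M [0.02 0.15 0.  ] w 0.08767816392384448
```

apply_moves --slide '[[0,0,0.005],[0,0,0]]' --turn '[[0,0,0],[0,0,0]]' --jaw '[0,0]'

```text
time_s: 10.1
tcp_pos: [0.5816, 0.0787, 0.0462]
eef_rot: [-180.0, 0.0, -99.9]
contact_force: [-0.1, 0.4, 1.0]
gripper_width: 0.0873
```

```bash
python3 st.py
```

```text
t 10.1 L [-54.1  -0.3] z 46.2 tip 32.2 rot [-180.      0.    -99.87] F [-0.12  0.35  1.05] M [0.03 0.13 0.  ] w 0.08734505292233047
```

Fz holds around +1 N while z follows the command freely. That is what the plate should feel like, since the rigid floor would stop the finger. Continuing down.

apply_moves --slide '[[0,0,0.005],[0,0,0.005],[0,0,0]]' --turn '[[0,0,0],[0,0,0],[0,0,0]]' --jaw '[0,0,0]'

```text
time_s: 10.4
tcp_pos: [0.5816, 0.0787, 0.0451]
eef_rot: [180.0, -0.0, -99.9]
contact_force: [-0.9, 0.5, 1.3]
gripper_width: 0.088
```

apply_moves --slide '[[0,0,0.005],[0,0,0.005],[0,0,0]]' --turn '[[0,0,0],[0,0,0],[0,0,0]]' --jaw '[0,0,0]'

```text
time_s: 10.7
tcp_pos: [0.5816, 0.0786, 0.0441]
eef_rot: [-180.0, -0.0, -99.9]
contact_force: [-0.3, -0.2, 1.4]
gripper_width: 0.088
```

apply_moves --slide '[[0,0,0.005],[0,0,0]]' --turn '[[0,0,0],[0,0,0]]' --jaw '[0,0]'

```text
time_s: 10.9
tcp_pos: [0.5816, 0.0786, 0.0436]
eef_rot: [180.0, -0.0, -99.9]
contact_force: [0.9, -0.2, 1.0]
gripper_width: 0.0877
```

apply_moves --slide '[[0,0,0.005],[0,0,0]]' --turn '[[0,0,0],[0,0,0]]' --jaw '[0,0]'

```text
time_s: 11.1
tcp_pos: [0.5816, 0.0787, 0.0431]
eef_rot: [-180.0, 0.0, -99.9]
contact_force: [1.3, 0.1, 1.9]
gripper_width: 0.087
```

```bash
python3 tip.py s9.png;python3 st.py
```

```text
front finger lowest z [64.36161439 66.95259303 67.35684692 67.461237   67.50932249 68.41560268]
body lowest [130.08472675 130.75376551 131.20622972 131.36920109 131.49503557
 131.52101424]
t 11.15 L [-54.1  -0.3] z 43.1 tip 29.1 rot [180.    -0.   -99.87] F [-0.88 -0.44  1.85] M [ 0.01  0.12 -0.05] w 0.08782376814716468
```

View pics/s9.png

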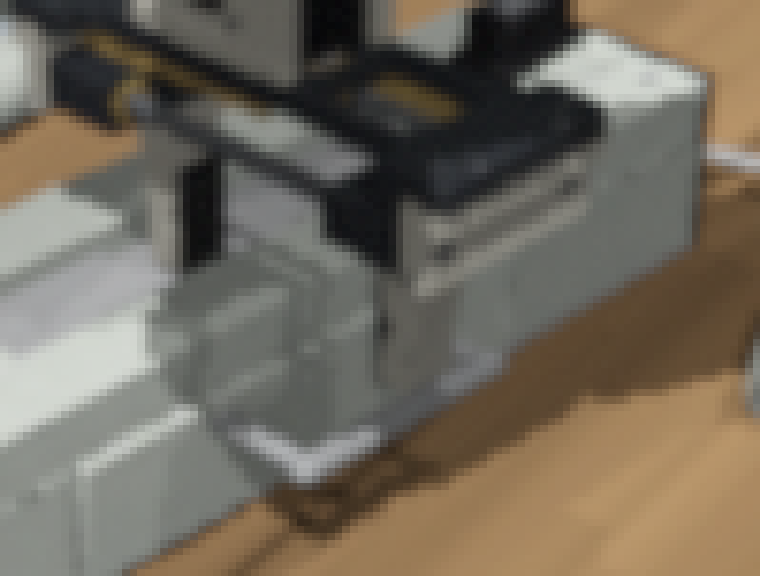

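The force rises from 1 to about 1.9 N as the finger sinks, so the finger is on the plate. Next comes the catch.

apply_moves --slide '[[0,0,0.005],[0,0,0.005],[0,0,0]]' --turn '[[0,0,0],[0,0,0],[0,0,0]]' --jaw '[0,0,0]'

```text
time_s: 11.45
tcp_pos: [0.5816, 0.0786, 0.0421]
eef_rot: [180.0, -0.0, -99.9]
contact_force: [0.1, -0.3, 2.4]
gripper_width: 0.0877
```

apply_moves --slide '[[0,0,0.005],[0,0,0]]' --turn '[[0,0,0],[0,0,0]]' --jaw '[0,0]'

```text
time_s: 11.65
tcp_pos: [0.5816, 0.0786, 0.0416]
eef_rot: [-180.0, 0.0, -99.9]
contact_force: [-0.0, 0.9, 1.4]
gripper_width: 0.0878
```

apply_moves --slide '[[0,0,0.005],[0,0,0]]' --turn '[[0,0,0],[0,0,0]]' --jaw '[0,0]'

```text
time_s: 11.85
tcp_pos: [0.5817, 0.0787, 0.0414]
eef_rot: [-180.0, 0.0, -99.9]
contact_force: [-1.0, 0.2, 3.3]
gripper_width: 0.0879
```

apply_moves --slide '[[0,0,0.005],[0,0,0]]' --turn '[[0,0,0],[0,0,0]]' --jaw '[0,0]'

```text
time_s: 12.05
tcp_pos: [0.5817, 0.0787, 0.0411]
eef_rot: [-180.0, 0.0, -99.9]
contact_force: [-2.7, -0.1, 6.8]
gripper_width: 0.088
```

apply_moves --slide '[[0,0,0.005],[0,0,0]]' --turn '[[0,0,0],[0,0,0]]' --jaw '[0,0]'

```text
time_s: 12.25
tcp_pos: [0.5817, 0.0787, 0.0407]
eef_rot: [-180.0, 0.0, -99.9]
contact_force: [-2.2, 0.4, 5.5]
gripper_width: 0.0878
```

apply_moves --slide '[[0,0,0.005],[0,0,0.005],[0,0,0]]' --turn '[[0,0,0],[0,0,0],[0,0,0]]' --jaw '[0,0,0]'

```text
time_s: 12.55
tcp_pos: [0.5818, 0.0787, 0.0397]
eef_rot: [-180.0, 0.0, -99.9]
contact_force: [-2.2, 0.6, 5.9]
gripper_width: 0.0877
```

apply_moves --slide '[[0,0,0.005],[0,0,0.005],[0,0,0]]' --turn '[[0,0,0],[0,0,0],[0,0,0]]' --jaw '[0,0,0]'

```text
time_s: 12.85
tcp_pos: [0.5817, 0.0787, 0.0387]
eef_rot: [-180.0, 0.0, -99.9]
contact_force: [-3.2, 0.7, 7.4]
gripper_width: 0.0876
```

apply_moves --slide '[[0,0,0.005],[0,0,0]]' --turn '[[0,0,0],[0,0,0]]' --jaw '[0,0]'

```text
time_s: 13.05
tcp_pos: [0.5818, 0.0787, 0.0383]
eef_rot: [-180.0, 0.0, -99.9]
contact_force: [-3.2, -0.7, 8.0]
gripper_width: 0.0878
```

```bash
python3 tip.py s10.png;python3 st.py;python3 -c "
from h import *
c=cap('top');cv2.imwrite('pics/t10.png',cv2.resize(c['pixels'][135:275,215:425],None,fx=3.8,fy=3.8))"
```

```text
front finger lowest z [60.56699283 63.25132212 63.49578727 64.13723333 64.6133471  65.02162   ]
body lowest [125.42068584 126.41911786 126.48508943 126.62487346 126.82045905
 126.88100404]
t 13.1 L [-53.9  -0.2] z 38.3 tip 24.3 rot [-1.7997e+02  1.0000e-02 -9.9860e+01] F [-3.2   1.08  7.28] M [-0.09  0.78 -0.04] w 0.08773596640659498
```

View pics/s10.png

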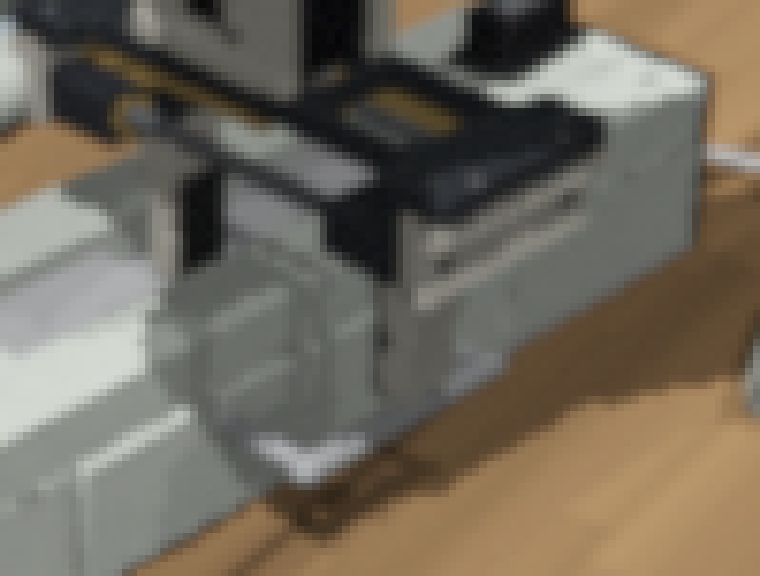

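The catch is about 3 mm in (41.2 to 38.3, 8 N) and the drawer is still shut, with its panel edge at (80,465)–(190,410). Slightly more.

apply_moves --slide '[[0,0,0.005],[0,0,0]]' --turn '[[0,0,0],[0,0,0]]' --jaw '[0,0]'

```text
time_s: 13.35
tcp_pos: [0.5818, 0.0787, 0.0376]
eef_rot: [-180.0, 0.0, -99.9]
contact_force: [-1.8, -0.2, 5.5]
gripper_width: 0.0875
```

apply_moves --slide '[[0,0,0.005],[0,0,0]]' --turn '[[0,0,0],[0,0,0]]' --jaw '[0,0]'

```text
time_s: 13.55
tcp_pos: [0.5818, 0.0787, 0.0371]
eef_rot: [-180.0, 0.0, -99.9]
contact_force: [-1.5, -0.0, 5.6]
gripper_width: 0.0876
```

apply_moves --slide '[[0,0,0.005],[0,0,0],[0,0,0]]' --turn '[[0,0,0],[0,0,0],[0,0,0]]' --jaw '[0,0,0]'

```text
time_s: 13.85
tcp_pos: [0.5818, 0.0787, 0.0366]
eef_rot: [-180.0, 0.0, -99.9]
contact_force: [-1.8, 0.9, 5.7]
gripper_width: 0.0876
```

```bash
python3 tip.py s11.png;python3 st.py
```

```text
front finger lowest z [58.7965047  60.24606888 60.5044578  61.43964977 62.03460624 62.06967073]
body lowest [124.52560455 124.64835044 124.7955891  124.81558732 125.30880294
 125.42923151]
t 13.9 L [-53.9  -0.2] z 36.6 tip 22.6 rot [-1.7997e+02  1.0000e-02 -9.9860e+01] F [-1.73 -0.34  6.17] M [-0.08  0.57 -0.09] w 0.08754239366144412
```

View pics/s11.png

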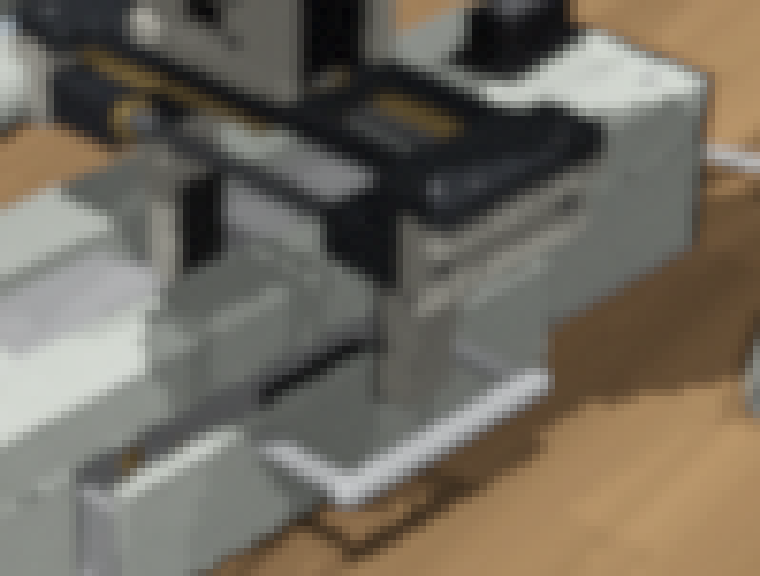

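The drawer has sprung out: the panel moved forward and a gap shows behind it at (260,390). Next I'll lift out, move over the handle, part-close the jaws and re-measure the handle.

apply_moves --slide '[[0,0,-0.1],[0,0,-0.2],[0,0,-0.3],[0,0.2,0],[0,0.3,0],[0,0.15,0],[0,0,0],[0,0,0]]' --turn '[[0,0,0],[0,0,0],[0,0,0],[0,0,0],[0,0,0],[0,0,0],[0,0,0],[0,0,0]]' --jaw '[0,0,0,0.7,0.7,0.7,0.7,0.7]' --newtons 10

```text
time_s: 14.7
tcp_pos: [0.518, 0.0901, 0.0967]
eef_rot: [-180.0, 0.0, -99.8]
contact_force: [0.0, -0.1, -1.0]
gripper_width: 0.0532
```

```bash
python3 - <<'E'
from h import *
c=cap('side');cv2.imwrite('pics/s12.png',cv2.resize(c['pixels'][150:260,260:380],None,fx=6.4,fy=5.4,interpolation=cv2.INTER_NEAREST))
v,u=np.mgrid[150:260,230:380];uv=np.c_[u.ravel(),v.ravel()];P=dep(c,uv)
l=np.c_[(P[:,:2]-HC)@hx,(P[:,:2]-HC)@hy]*1000;z=P[:,2]*1000
m=(l[:,0]<-105)&(l[:,0]>-140)&(abs(l[:,1])<60)&(z>40)&(z<57)
print('bar',m.sum(),np.median(l[m],0),np.percentile(l[m],[3,97],axis=0),np.percentile(z[m],[5,95]))
m=(abs(l[:,0]+80)<12)&(abs(l[:,1])<100)&(z>20)&(z<60);print('face',np.median(l[m,0]))
m=(l[:,0]<-80)&(l[:,0]>-170)&(abs(l[:,1])<40)&(z>70);print('tip z',np.sort(z[m])[:8])
cap('wrist','w12.png')
E
python3 st.py
```

```text
bar 151 [-122.10277329    5.43178955] [[-125.53918346  -43.48948593]
 [-107.84708072   48.00632452]] [45.2553658  52.70632909]
face -79.34803522758214
tip z [118.44904302 118.46420096 118.55648177 118.8995579  118.97709017
 119.91287577 120.39337308 120.59036513]
t 14.8 L [-118.3    0.5] z 96.3 tip 82.3 rot [-1.7998e+02  1.0000e-02 -9.9860e+01] F [ 0.13  0.26 -0.23] M [0.03 0.11 0.01] w 0.04471151487154735
```

View pics/s12.png

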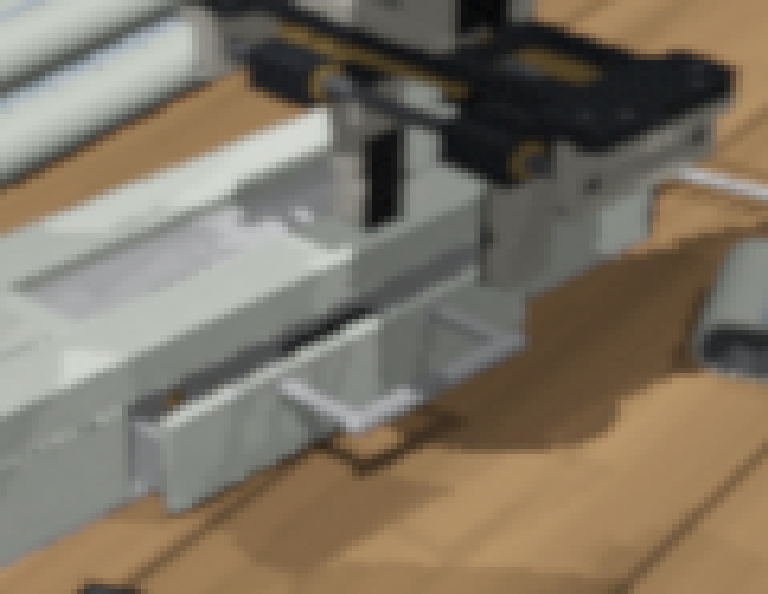

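View pics/w12.png

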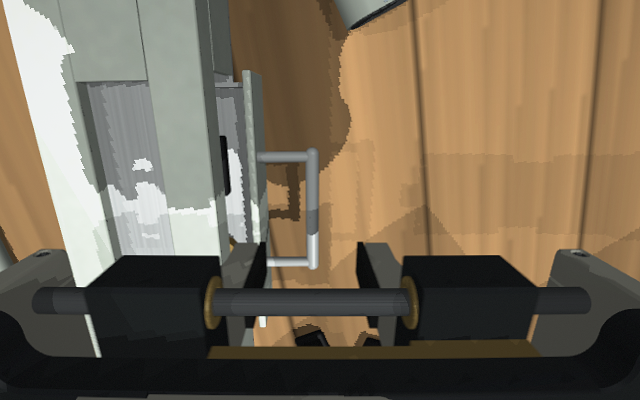

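The bar is at headbox x≈-120 with the drawer face at -79, so the drawer is out about 18 mm. The tip height of 119 mm confirms the offset: true tip z = reported z + 22.7. I'll finish closing the jaws, then lower 50 mm and check.

apply_moves --slide '[[0,0.015,0],[0,0,0],[0,0,0],[0,0,0.2],[0,0,0.2],[0,0,0.1],[0,0,0]]' --turn '[[0,0,0],[0,0,0],[0,0,0],[0,0,0],[0,0,0],[0,0,0],[0,0,0]]' --jaw '[0.7,0.7,0.7,0.7,0.7,0.7,0.7]'

```text
time_s: 15.5
tcp_pos: [0.5152, 0.0895, 0.0448]
eef_rot: [179.9, -0.1, -99.9]
contact_force: [-0.1, 0.4, -0.3]
gripper_width: 0.026
```

```bash
python3 - <<'E'
from h import *
c=cap('side');cv2.imwrite('pics/s13.png',cv2.resize(c['pixels'][150:260,260:380],None,fx=6.4,fy=5.4,interpolation=cv2.INTER_NEAREST))
cap('wrist','w13.png')
E
python3 st.py
```

```text
t 15.6 L [-120.2    0.3] z 46.5 tip 32.5 rot [-1.7999e+02 -1.0000e-02 -9.9860e+01] F [0.56 0.54 0.31] M [-0.02  0.04 -0.01] w 0.026413114131757127
```

View pics/s13.png

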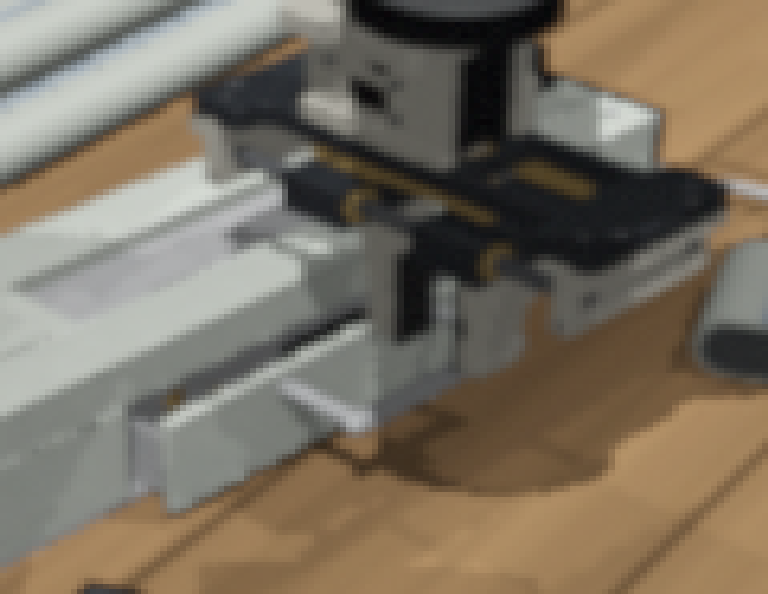

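View pics/w13.png

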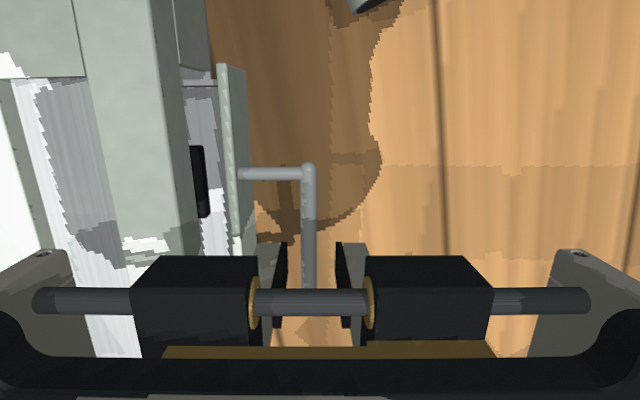

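The wrist view shows the bar (column 308) between the two fingers (columns 283 and 340), centred. I'll go down 37 mm and grip.

apply_moves --slide '[[0,0,0.1],[0,0,0.1],[0,0,0.1],[0,0,0.07],[0,0,0]]' --turn '[[0,0,0],[0,0,0],[0,0,0],[0,0,0],[0,0,0]]' --jaw '[0.7,0.7,0.7,0.7,0.7]'

```text
time_s: 16.1
tcp_pos: [0.5152, 0.0896, 0.0078]
eef_rot: [179.9, -0.1, -99.9]
contact_force: [-0.5, -0.0, 0.6]
gripper_width: 0.0261
```

apply_moves --slide '[[0,0,0],[0,0,0],[0,0,0],[0,0,0],[0,0,0]]' --turn '[[0,0,0],[0,0,0],[0,0,0],[0,0,0],[0,0,0]]' --jaw '[1,1,1,1,1]' --newtons 15

```text
time_s: 16.6
tcp_pos: [0.5165, 0.0902, 0.0095]
eef_rot: [-180.0, 0.0, -99.9]
contact_force: [0.3, -0.6, 0.8]
gripper_width: 0.0092
```

```bash
python3 - <<'E'
from h import *
c=cap('side');cv2.imwrite('pics/s14.png',cv2.resize(c['pixels'][150:260,260:380],None,fx=6.4,fy=5.4,interpolation=cv2.INTER_NEAREST))
E
python3 st.py
```

```text
t 16.65 L [-120.3    0.4] z 9.5 tip -4.5 rot [-1.7996e+02  3.0000e-02 -9.9860e+01] F [1.48 0.01 0.61] M [ 0.02 -0.2  -0.  ] w 0.009154374724113783
```

View pics/s14.png

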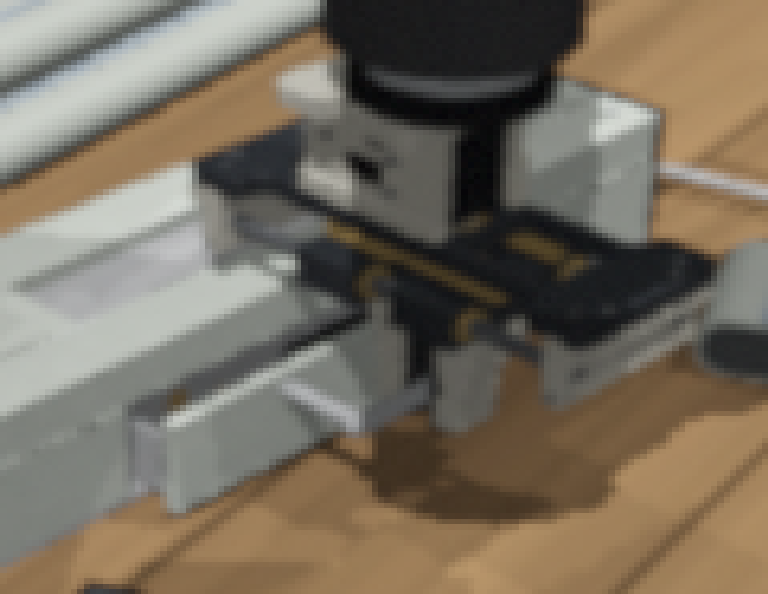

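The grip reads 9.2 mm, which fits the 10 mm bar between the fingers. Pulling out now.

apply_moves --slide '[[0,0.05,0],[0,0.08,0],[0,0.08,0],[0,0.08,0],[0,0.07,0],[0,0.04,0],[0,0.02,0],[0,0,0]]' --turn '[[0,0,0],[0,0,0],[0,0,0],[0,0,0],[0,0,0],[0,0,0],[0,0,0],[0,0,0]]' --jaw '[1,1,1,1,1,1,1,1]'

```text
time_s: 17.45
tcp_pos: [0.4767, 0.0972, 0.0096]
eef_rot: [-179.8, 0.0, -99.8]
contact_force: [15.1, -10.7, -4.9]
gripper_width: 0.0089
```

```bash
python3 st.py
```

```text
t 17.45 L [-160.6    0.7] z 9.6 tip -4.4 rot [-1.7979e+02  4.0000e-02 -9.9790e+01] F [ 15.06 -10.69  -4.95] M [-3.75 -5.28 -0.03] w 0.00889665566393095
```

It has reached the stop: 40 mm of travel and a 15 N reaction. I'll ease off, release and lift.

apply_moves --slide '[[0,-0.015,0],[0,0,0],[0,0,0],[0,0,0],[0,0,0],[0,0,0]]' --turn '[[0,0,0],[0,0,0],[0,0,0],[0,0,0],[0,0,0],[0,0,0]]' --jaw '[1,1,0.7,0.7,0.7,0.7]'

```text
time_s: 18.05
tcp_pos: [0.4756, 0.097, 0.0089]
eef_rot: [180.0, -0.0, -99.9]
contact_force: [0.4, 0.2, -0.2]
gripper_width: 0.0259
```

```bash
python3 st.py;python3 -c "
from h import *
cap('wrist','w15.png')"
```

```text
t 18.05 L [-161.7    0.3] z 8.9 tip -5.1 rot [ 1.7995e+02 -3.0000e-02 -9.9870e+01] F [ 0.38  0.16 -0.16] M [ 0.06  0.09 -0.01] w 0.025872650497461704
```

View pics/w15.png

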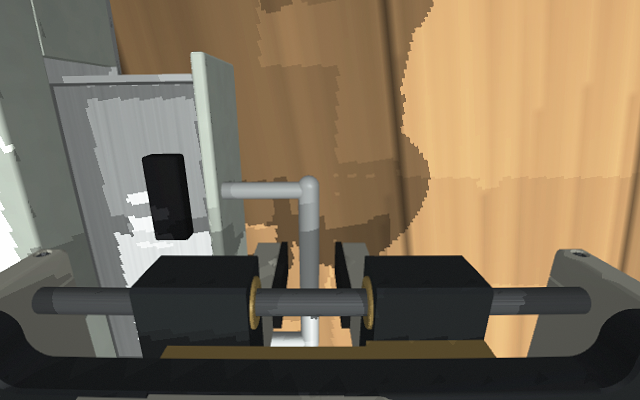

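The bar (column 309) stands free between the fingers and the drawer is wide open. Lifting away.

apply_moves --slide '[[0,0,-0.1],[0,0,-0.2],[0,0,-0.3],[0,0,-0.4],[0,0,-0.4],[0,0,-0.2],[0,0,0]]' --turn '[[0,0,0],[0,0,0],[0,0,0],[0,0,0],[0,0,0],[0,0,0],[0,0,0]]' --jaw '[0.7,0.7,0.7,0.7,0.7,0.7,0.7]'

```text
time_s: 18.8
tcp_pos: [0.478, 0.0979, 0.1734]
eef_rot: [-179.7, 0.2, -99.8]
contact_force: [-1.1, 0.5, 0.8]
gripper_width: 0.0261
```

```bash
python3 st.py;python3 - <<'E'
from h import *
c=cap('side','s16.png');cap('top','t16.png')
v,u=np.mgrid[150:290,200:400];uv=np.c_[u.ravel(),v.ravel()];P=dep(c,uv)
l=np.c_[(P[:,:2]-HC)@hx,(P[:,:2]-HC)@hy]*1000;z=P[:,2]*1000
m=(l[:,0]<-95)&(l[:,0]>-140)&(abs(l[:,1])<100)&(z>15)&(z<60);m&=(abs(l[:,1])>60);print('face',m.sum(),np.median(l[m,0]))
m=(l[:,0]<-150)&(l[:,0]>-175)&(abs(l[:,1])<40)&(z>40)&(z<56);print('bar',m.sum(),np.median(l[m,0]))
m=(abs(l[:,0])<15)&(abs(l[:,1])<85)&(z>50)&(z<76);
for a in range(-80,80,20):
    k=m&(l[:,1]>a)&(l[:,1]<a+20);print(a,k.sum(),np.round(np.median(z[k]),1) if k.any() else '')
E
```

```text
t 18.8 L [-159.5    1.6] z 173.4 tip 159.4 rot [-179.69    0.25  -99.84] F [-1.08  0.55  0.85] M [0.07 0.1  0.01] w 0.026056711526693786
face 351 -120.6977665382922
bar 107 -164.19263951869868
-80 38 68.8
-60 35 68.8
-40 38 69.2
-20 39 69.2
0 39 68.8
20 43 68.8
40 45 69.0
60 42 68.9
```

View pics/s16.png

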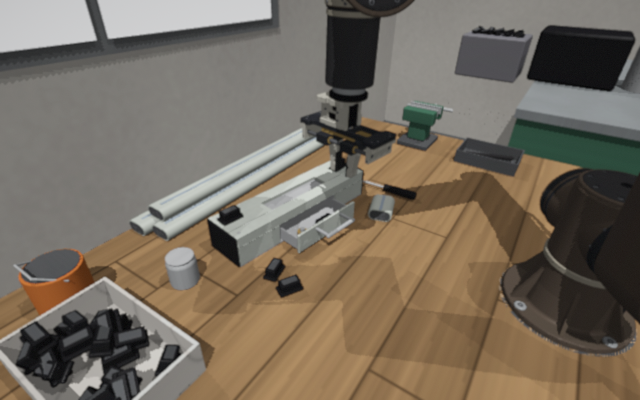

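View pics/t16.png

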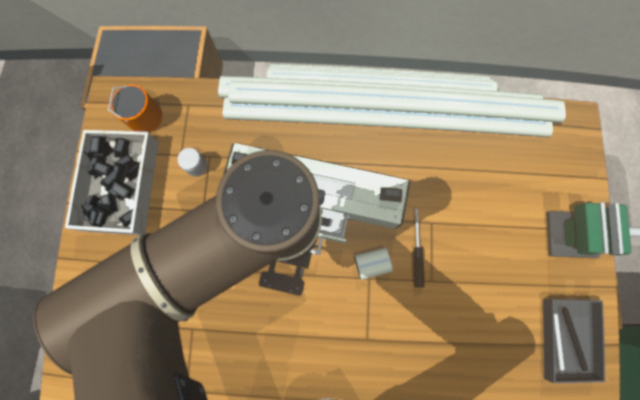

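The face is at -120.7 mm (-61 when shut), so the drawer is about 60 mm out. The groove floor is flush along its length, the bystanders are in place and the gripper is free. I'll settle briefly and hand in.

apply_moves --slide '[[0,0,0],[0,0,0],[0,0,0]]' --turn '[[0,0,0],[0,0,0],[0,0,0]]' --jaw '[0.7,0.7,0.7]'

```text
time_s: 19.2
tcp_pos: [0.4758, 0.0968, 0.1684]
eef_rot: [179.9, -0.1, -99.9]
contact_force: [0.1, 1.4, 0.0]
gripper_width: 0.0263
```

```bash
python3 st.py; python3 -c "
from plant import r
print(r.close_job())"
```

```text
t 19.2 L [-1.614e+02  1.000e-01] z 168.4 tip 154.4 rot [ 1.7993e+02 -7.0000e-02 -9.9870e+01] F [0.15 1.4  0.04] M [ 0.1   0.09 -0.01] w 0.026254054643588813
the job is handed in; nothing more can be done
None
```

The drawer is fully open, the gripper has let go and is clear, and the job is handed in at about 19 s; no verdict was reported.

- **Finding and pressing the catch:** I used one finger of the open gripper, not the shut pair you described, because it has a wider hit window. The first place I tried, near the middle of the groove, was over the recess, so I did not have to feel along the floor. The plate sank at 1–2 N. The drawer sprang out after about 8 N on the catch. No force reading before that came near 25 N.
- **Pulling the drawer:** I gripped the handle at 15 N and pulled about 40 mm to the stop, where the reaction was about 15 N along x. Then I eased off, opened the jaws and lifted away.
- **Last checks:**
  - The drawer face is at x ≈ -121 mm in the headbox frame, against -61 mm shut, so the drawer is about 60 mm out.
  - The groove floor is level at about 69 mm along its length, so the plate is back up.
  - There is no contact force beyond the sensor noise.
  - The bystanders visible in the last pictures look unmoved; I judged this by eye. The arm hid caps 3 and 4 in the last top view and cap 2 in the last side view.
- **Disagreement:** the TCP height the robot reports was about 37 mm lower than the cameras and the contact showed. I worked from the cameras and touch instead.

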